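# Set the tilting sample rest, prove that it holds and load it

### The job

Raise the pocketed steel plate of the tilting sample rest by its side bar until it stands by itself, let go, at 35 degrees to the bench, then press lightly down on the flat tab on its other side to check that the stiff hinge holds. Only after that lay the smaller of the two steel sample discs flat in the smaller pocket, gently enough that the plate still stands at 35 degrees (within 3); leave the larger pocket empty and everything else on the bench where it is.

Things in the scene. Friction and masses are not known exactly. Their poses are not given: they have to be found in the camera images.
- panel: Steel plate of the rest, hinged at its near, lower edge. Origin mid-hinge, on the axis, 45 mm above the bench; x up the plate away from the hinge, y along the axis (left seen from the robot), z out of its face. Angle between z and vertical = plate's angle to the bench (starts at 5 to 17 degrees, stop at about 68). Plate x = 15 to 115 mm, y = -80 to 80, underside z = 0, face z = 14 mm.
- hinge (a point): Same point as the plate's origin. The friction hinge slips at about 0.9 N m (at the bar some 11 N up, 7 N down) and otherwise stays, but the plate is springy on it (13 N m/rad): let go after raising, it sinks back about 4 to 6 degrees; after lowering, it comes back up about 3; the small disc makes it sink under 1 more.
- lamp (a point): Middle of the underside of a fixed lamp bar over the plate, 175 mm above the bench, 75 mm beyond the hinge axis; 120 mm along the hinge, 18 wide, 15 high (arm above it to 200 mm), carried by a post 205 mm beyond the axis. A tool pointing straight down into the pockets hits it; one square to the raised plate, leaning to the hinge side, clears it.
- grip (a point): Middle of the free part of the plain round side bar by which the plate is moved: 12 mm thick, along the plate's y, reaching from the plate's left edge (y = 80 mm) to y = 173 mm; the point is on the bar's axis at x = 100, y = 135, z = 7 mm of the plate. Axes as the plate's.
- tab_top (a point): Centre of the outer part of the top face of the flat press tab on the plate's right side (40 mm along x, 54 mm out from the plate's edge, 6 mm thick); the point is at x = 95, y = -112, z = 10 mm of the plate. Axes as the plate's.
- tab: The same flat press tab. A press of 2 to 4 N square to it, held for a moment, is enough (it gives about a degree and comes back); above some 6 N the hinge begins to slip. Origin in the middle of its underside.
- pocket_large (a point): On the axis of the large round pocket (50 mm across, 8 mm deep; stays empty), 9 mm above its floor; x = 65, y = 42, z = 15 mm of the plate.
- pocket_small (a point): Where the centre of the small disc lies when it is seated: on the axis of the small round pocket (39 mm across, 8 mm deep), 9 mm above its floor, which is 1 mm above the plate's face; x = 65, y = -42, z = 15 mm of the plate. Axes as the plate's.
- small_center (a point): Centre of the small sample disc: plain steel, 34 mm across, 18 mm thick, about 0.12 kg, lying flat on the bench.
- mushroom: Bystander: mushroom-shaped steel sample, foot 40 mm across, stem upward, 40 mm high; origin under it.
- hammer: Bystander: hammer lying on the bench.
- marker: Bystander: white marker pen, 16 mm thick, 120 mm long, lying.
- alcohol: Bystander: plastic bottle, 60 mm across, 150 mm high; origin under it.
- wrench: Bystander: wrench lying on the bench.
- large: Bystander: the large sample disc, plain steel, 44 mm across, 18 mm thick, about 0.2 kg, lying flat on the bench; origin in the middle of its underside.
- small: The small disc again; origin in the middle of its underside, z across its thickness.
Mind the look-alikes: they are no part of the job. What is shaped like the small but turquoise or yellow is not meant.

How it is judged (in metres and radians):
On the way, in this order (a step that is already met when the one before it is completed fails the run):
1. the empty plate stands by itself, untouched and still, at 35 degrees within 3 (angle between panel's own z axis and vertical between 0.5585 and 0.6632 rad and contact force between the fingers and panel below 0.05 N and angular speed of panel below 0.05 rad/s and distance between small_center and pocket_large above 0.06 m and distance between small_center and pocket_small above 0.06 m), for 0.3 s.
2. the tab of the empty plate is pressed with more than 1.5 N and the plate stays within 5 degrees of 35 (contact force between the fingers and tab above 1.5 N and angle between panel's own z axis and vertical between 0.5236 and 0.698 rad and distance between small_center and pocket_large above 0.06 m and distance between small_center and pocket_small above 0.06 m), for 0.2 s.
3. the small disc lies in the small pocket (distance between small_center and pocket_small below 0.006 m), for 0.2 s.
At the end, for the whole second after the job is handed in: The plate, untouched, stands still at 35 degrees to the bench (within 3), the small disc lies flat and at rest in the small pocket (its centre within 6 mm of its seated place), and the large disc and the other loose things are where they were (within 30 mm) (angle between panel's own z axis and vertical between 0.5585 and 0.6632 rad and angular speed of panel below 0.05 rad/s and contact force between the fingers and panel below 0.05 N and distance between small_center and pocket_small below 0.006 m and linear speed of small below 0.02 m/s and angle between the z axis of small and the z axis of panel, either way round below 0.12 rad).
It fails at once if one of the six loose bystanders (large disc, mushroom sample, hammer, marker, bottle, wrench) is moved by more than 30 mm (distance of any of large, mushroom, hammer, marker, alcohol, wrench from where it was at the start of the episode above 0.03 m).
It also fails if it takes over 72 s, if anything falls off the work surface, if the arm or the gripper's body presses on something with over 40 N, if the wrist force passes 120 N, or if a joint passes its speed limit or range.

### The arm

A 6-joint arm with a two-finger parallel gripper is mounted at the origin on the work surface. World frame = base frame: x ahead of the robot, y to its left, z up, the work surface at z = 0. Lengths are in mm, angles in rad, forces in N, time in s.
With the tool pointing down it reaches from about 325 to 775 mm from the base axis. Payload 5.5 kg.
Tool frame: the origin (TCP) lies on the centre line of the jaws, within the pads' length; the fingertips stand 17 mm ahead of it and the grasp point (between the pads) lies 2 mm behind it; z points along the fingers, y is the line along which they close (so a half turn about z gives the same grasp; the last joint's range is limited). The gripper opens to 85 mm and grips with 20 to 120 N. Pads are 22 mm wide; open, the fingers measure 114 mm over their backs; the gripper's body (76 mm by 85 mm) begins 54 mm behind the grasp point. The pads swing forward as they close: fully open they stand 13 mm farther back than shut.
Start: joints at [-1.354, 0.091, 1.231, -0, 1.82, -0.057], TCP at [162.234, -577.665, 248.275] pointing down, gripper open.
Joint ranges: [-2.87, 2.87], [-0.86, 2.18], [0.17, 2.46], [-1.51, 4.65], [0.06, 2.69], [-2.65, 2.65]. Speed limits (rad/s): [2.57, 2.57, 3.01, 3.14, 3.14, 3.14].

### API

Orientations are given as a unit quaternion [w, x, y, z].
In Python, from rig import * gives the robot as it stands. The module is installed in compiled form; this text tells all that it offers.
- The arm moves only by the tool play_rows, never from a script. Its argument "targets" is a list of rows, each an object of numbers: "x", "y", "z": the shift along the tool's x, y, z in units of 40 mm (1.0 is 40 mm); "rx", "ry", "rz": the turn, a rotation vector about the tool's x, y, z in units of 5 degrees (1.0 is 5 degrees). A call has 1 to 10 rows; each row is the pose to reach, as a shift and turn from the pose commanded when the call began, along the tool's axes at that moment; what a row does not reach only later rows make up. A row lasts 1/12 s, in which the tool goes at most 41.7 mm and 7.16 degrees, less where a joint would pass 70% of its speed; a pose out of reach is approached as far as the arm can. A call with a gripper value outside its range is refused whole. "gripper" is the opening in per cent of the stroke, from 0 (shut) to 100 (fully open), set as the call begins (left out, the last holds). The fingers move at their own pace and stop on an object; the grip force is fixed at half the most. Time passes only in rows, so rows that repeat a pose let the fingers close. It gives the time, the measured TCP pose, the force, the opening and the grip force at its end, in the units of the state.
- sense(): the state, without advancing time (a new reading comes with each control period).
- camera(name): name is "side" or "top" or "wrist"; returns the picture (384x512x3 uint8, blue, green, red); there is no depth.
- camera_model(name): a dict with "fx", "fy", "cx", "cy" (pixels), "k1" (the pictures are not rectified: a ray, as slopes to the right and down, at radius r is drawn at 1 + k1 r^2 times it, then the intrinsics apply), "pose" (4x4, takes a point from camera to world coordinates); the wrist camera has in their place "mount" (4x4, takes a point from camera to tool coordinates, whose origin is the TCP and whose axes are the flange's). Camera axes: x right, y down, z forward; pixel columns grow to the right and rows downward; lengths in mm; the calibration is good to about 2 mm. A picture is of the moment at which its call begins: read the wrist's pose just before it. camera_model takes no time and is no camera call.
- job_done(): hands the job in; it is judged then, once.
The state is a dict: "clock": time; "joint_pos": joint angles; "qvel": joint speeds; "tau": joint torques, N m; "tool_pos": TCP position; "tool_rot": TCP orientation; "wrist_force": force on the tool from outside, world axes, zero at the start; "torque": the same for the moment, N m; "grip_width": finger opening in mm; "grip_force": force on a finger pad.
Only numpy, scipy, OpenCV 4.12 (cv2) and the standard library are available. Lean on these libraries where they do the work, as an engineer would, in place of code of your own. Each camera call takes 0.05 s, during which the arm holds its last target. There are 200 camera calls.

## Working session

There is one attempt and no reset: what is moved stays moved. The work goes in short steps, Python scripts to look and compute and a tool call to move; the robot and the scene stay as the last step left them, time stands still between calls to the robot, and variables do not carry over. Pictures are saved under pics/ and viewed, at most 10 in all, crops included, and the job is handed in when it is done.

Besides the shell and the picture viewer there is one more tool, called after "Request:" in YAML: its name, and indented under it one key for each argument. play_rows: Moves the arm, as the interface text tells. Its arguments: {"type":"object","properties":{"targets":{"type":"array","items":{"type":"object","properties":{"x":{"type":"number"},"y":{"type":"number"},"z":{"type":"number"},"rx":{"type":"number"},"ry":{"type":"number"},"rz":{"type":"number"}}}},"gripper":{"type":"number"}},"required":["targets"]}

```bash
mkdir -p pics; cat > h.py <<'E'
from rig import *
import numpy as np, cv2
from scipy.spatial.transform import Rotation as R
def q2R(q): return R.from_quat([q[1],q[2],q[3],q[0]]).as_matrix()
def T():
    s=sense(); M=np.eye(4); M[:3,:3]=q2R(s['tool_rot']); M[:3,3]=s['tool_pos']; return M
def shot(n,f):
    M=T(); im=camera(n); cv2.imwrite('pics/'+f,im)
    m=camera_model(n); P=np.array(m['pose']) if n!='wrist' else M@np.array(m['mount'])
    np.save('pics/'+f+'.npy',P); return im,P
def ray(n,P,u,v):
    m=camera_model(n); d=np.array([(u-m['cx'])/m['fx'],(v-m['cy'])/m['fy']]); s=d.copy()
    for _ in range(20): s=d/(1+m['k1']*(s@s))
    r=P[:3,:3]@np.array([s[0],s[1],1]); return P[:3,3],r/np.linalg.norm(r)
def onz(n,P,u,v,z):
    o,r=ray(n,P,u,v); return o+r*(z-o[2])/r[2]
def proj(n,P,X):
    m=camera_model(n); c=P[:3,:3].T@(np.array(X)-P[:3,3]); s=c[:2]/c[2]; s=s*(1+m['k1']*(s@s))
    return np.array([m['fx']*s[0]+m['cx'],m['fy']*s[1]+m['cy']])
def two(a,b):
    (o1,r1),(o2,r2)=a,b
    t=np.linalg.lstsq(np.c_[r1,-r2],o2-o1,rcond=None)[0]; p,q=o1+t[0]*r1,o2+t[1]*r2
    return (p+q)/2,np.linalg.norm(p-q)
E
python3 - <<'E'
from h import *
a,P=shot('top','t0.png'); b,Q=shot('side','s0.png'); c,W=shot('wrist','w0.png')
cv2.imwrite('pics/v1.png',cv2.resize(a,(800,600),interpolation=cv2.INTER_CUBIC))
cv2.imwrite('pics/v2.png',cv2.resize(b,(800,600),interpolation=cv2.INTER_CUBIC))
np.set_printoptions(precision=3,suppress=True)
print(P,Q,W,sense()); print(camera_model('top'))
E
```

```text
[[  -0.      -0.988    0.154  325.757]
 [  -1.       0.002    0.008  -16.267]
 [  -0.008   -0.154   -0.988 1362.217]
 [   0.       0.       0.       1.   ]] [[  -0.803   -0.458    0.382   41.512]
 [  -0.596    0.619   -0.511  619.306]
 [  -0.003   -0.638   -0.77  1077.16 ]
 [   0.       0.       0.       1.   ]] [[   0.27    -0.921   -0.28   233.974]
 [  -0.963   -0.259   -0.076 -557.292]
 [  -0.002    0.291   -0.957  372.024]
 [   0.       0.       0.       1.   ]] {'clock': 0.15, 'joint_pos': array([-1.354,  0.092,  1.232,  0.   ,  1.82 , -0.057]), 'qvel': array([ 0.   , -0.004, -0.002,  0.001, -0.   ,  0.001]), 'tau': array([  0.001, -45.937, -41.853,  -0.   ,   0.01 ,  -0.   ]), 'tool_pos': array([ 162.206, -577.456,  247.405]), 'tool_rot': array([-0.001,  0.991,  0.136, -0.   ]), 'wrist_force': array([ 0.798, -0.711,  0.03 ]), 'torque': array([ 0.038, -0.006,  0.017]), 'grip_force': 0.0, 'grip_width': 85.26206121966165}
{'fx': 449.53529886543737, 'fy': 449.53529886543737, 'cx': 261.19534164487027, 'cy': 188.22158778808387, 'k1': -0.16680184054706468, 'pose': array([[  -0.   ,   -0.988,    0.154,  325.757],
       [  -1.   ,    0.002,    0.008,  -16.267],
       [  -0.008,   -0.154,   -0.988, 1362.217],
       [   0.   ,    0.   ,    0.   ,    1.   ]])}
```

View pics/v1.png

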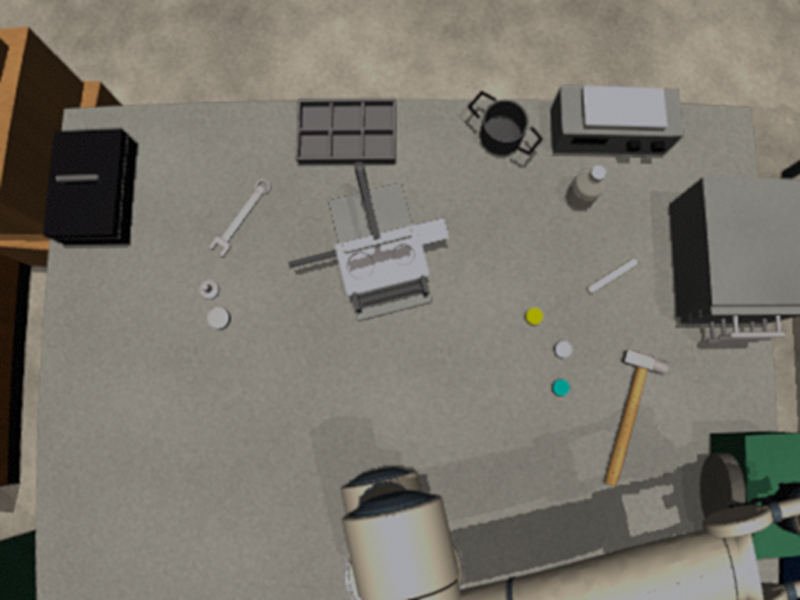

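View pics/v2.png

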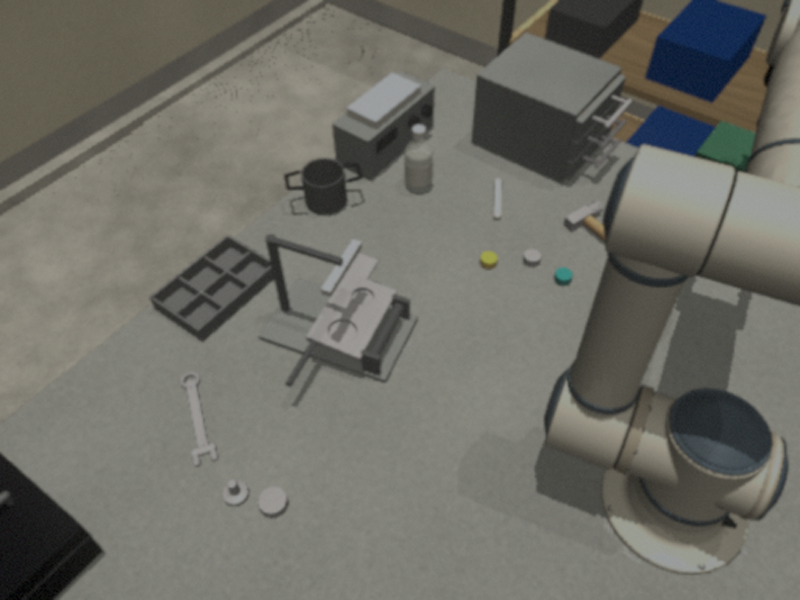

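Top view (800x600 px): the rest is at (385,265), with its bar to the left, tip (290,264), and the tab to the right (435,232). The small-disc candidates are grey steel (563,349), yellow (535,316) and turquoise (560,387). The grey one fits, being plain steel and smaller than the grey large disc at (218,318). The mushroom is at (209,289). In the side view, the bar tip is at (290,383) and the grey disc at (532,257). I'll take one enlarged crop to confirm and to pick the corners.

```bash
python3 - <<'E'
from h import *
a=cv2.imread('pics/t0.png'); b=cv2.imread('pics/s0.png')
r=lambda i,x,y,w,h,s:cv2.resize(i[y:y+h,x:x+w],None,fx=s,fy=s,interpolation=cv2.INTER_CUBIC)
o=np.zeros((600,800,3),np.uint8)
o[:400,:480]=r(a,180,100,120,100,4)   # x4 from (180,100)
o[:400,480:800]=r(a,330,180,80,100,4)[:, :320] # x4 from (330,180)
cv2.imwrite('pics/v3.png',o)
o=r(b,160,145,120,90,6); cv2.imwrite('pics/v4.png',o)
for n,f in(('top','t0.png'),('side','s0.png')):
  im=cv2.imread('pics/'+f); g=cv2.cvtColor(im,cv2.COLOR_BGR2GRAY)
  x,y=((345,212) if n=='top' else (331,156)); c=g[y:y+24,x:x+30]; print(n,c.min(),c.max())
  m=(c>145).astype(np.uint8) ; k,l,st,ce=cv2.connectedComponentsWithStats(m)
  print(st[1:],ce[1:]+[x,y])
E
```

```text
top 70 170
[[11  6 10 11 84]] [[360.69047619 223.04761905]]
side 54 152
[[ 5  4 10  6 46]] [[340.5        162.58695652]]
```

View pics/v3.png

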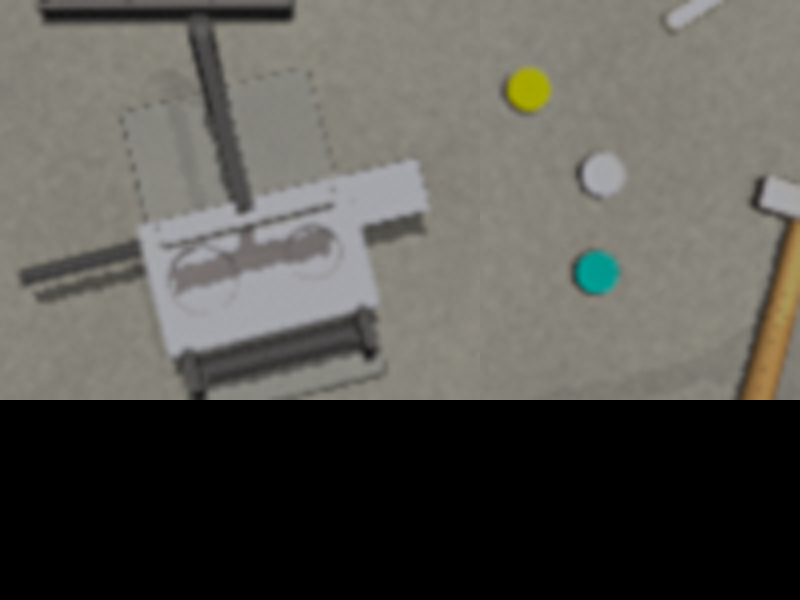

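View pics/v4.png

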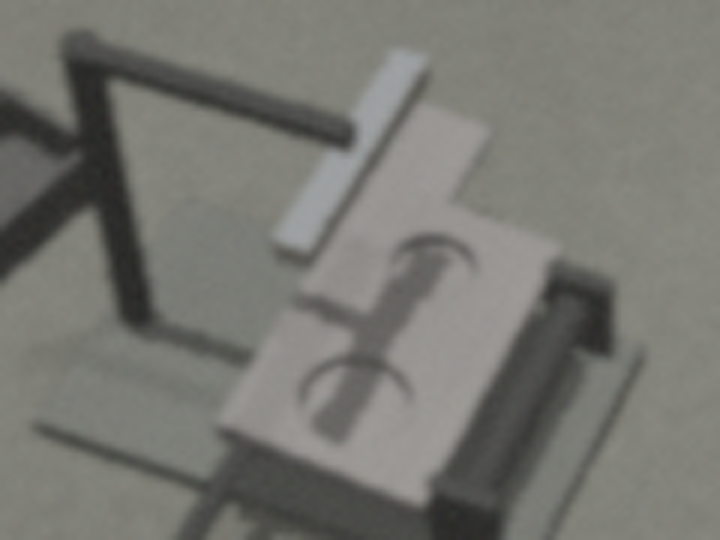

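The crop confirms it: the grey disc at crop (603,175) is the plain steel small one, with yellow (528,90) and turquoise (596,272) beside it. The plate corners, tab corners and pocket rims are all visible in both views, so I'll fit the rest pose (x, y, yaw, tilt) to these points.

```bash
cat >> h.py <<'E'
def panel(p):
    x,y,yaw,th=p; M=np.eye(4); M[:3,:3]=(R.from_euler('z',yaw)*R.from_euler('y',-th)).as_matrix(); M[:3,3]=[x,y,45]; return M
E
python3 - <<'E'
from h import *
from scipy.optimize import least_squares
np.set_printoptions(precision=2,suppress=True)
P=np.load('pics/t0.png.npy');Q=np.load('pics/s0.png.npy')
t=lambda X,Y:(180+X/4,100+Y/4); s=lambda X,Y:(160+X/6,145+Y/6)
D=[('top',t(172,355),(15,80,14)),('top',t(378,303),(15,-80,14)),('top',t(416,160),(115,-134,10)),('top',t(427,208),(75,-134,10)),('top',t(24,277),(100,173,7)),('top',t(205,280),(65,42,14)),('top',t(314,252),(65,-42,14)),
('side',s(430,505),(15,80,14)),('side',s(555,245),(15,-80,14)),('side',s(218,420),(115,80,14)),('side',s(430,102),(115,-134,10)),('side',s(490,130),(75,-134,10)),('side',s(355,402),(65,42,14)),('side',s(434,275),(65,-42,14)),('side',(290/1.5625,383/1.5625),(100,173,7))]
C={'top':P,'side':Q}
f=lambda p:np.concatenate([proj(n,C[n],(panel(p)@np.r_[X,1])[:3])-u for n,u,X in D])
r=least_squares(f,[450,0,.2,.2],x_scale=[10,10,.1,.1],loss='soft_l1')
print(r.x,np.degrees(r.x[2:])); print(f(r.x).reshape(-1,2)); np.save('panel.npy',r.x)
M=panel(r.x)
for n,X in dict(grip=(100,135,7),tab=(95,-112,10),ps=(65,-42,15)).items(): print(n,(M@np.r_[X,1])[:3])
for n,c in(('top',(360.7,223.05)),('side',(340.5,162.6))): print(onz(n,C[n],*c,18))
for nm,c,z in(('mush',(209/1.5625,289/1.5625),5),('large',(218/1.5625,318/1.5625),18),('turq',(560/1.5625,387/1.5625),18),('yel',(535/1.5625,316/1.5625),18)): print(nm,onz('top',P,*c,z))
E
```

```text
[530.62  26.24   0.25   0.07] [14.36  4.15]
[[-0.34  1.03]
 [ 0.92  0.62]
 [ 0.45 -0.23]
 [ 1.11  0.62]
 [-0.32  0.8 ]
 [-0.16  0.21]
 [ 0.2   0.22]
 [-1.64 -0.44]
 [ 1.05 -0.34]
 [-0.41  0.57]
 [-2.29 -0.04]
 [ 0.12 -0.27]
 [-0.13 -0.57]
 [-0.4  -1.68]
 [-1.09  1.33]]
grip [593.28 181.62  59.21]
tab [649.48 -58.95  61.84]
ps [602.79   1.35  64.66]
[ 428.6  -305.35   18.  ]
[ 425.96 -307.26   18.  ]
mush [548.23 390.74   5.  ]
large [488.58 366.25  18.  ]
turq [ 354.75 -296.4    18.  ]
yel [ 491.98 -251.19   18.  ]
```

```bash
cat >> h.py <<'E'
def down(yaw): # tool x at yaw, z down
    c,s=np.cos(yaw),np.sin(yaw); return np.array([[c,s,0],[s,-c,0],[0,0,-1.]])
def rel(p,Rm,M=None):
    M=T() if M is None else M
    d=M[:3,:3].T@(np.array(p)-M[:3,3])/40; w=R.from_matrix(M[:3,:3].T@Rm).as_rotvec(degrees=True)/5
    print('xyz',np.round(d,3),'r',np.round(w,2)); return d,w
E
python3 - <<'E'
from h import *
p=np.load('panel.npy'); g=(panel(p)@np.r_[100,138,7,1])[:3]; print(g)
rel([g[0],g[1],165],down(p[2]+np.pi/2))
E
```

```text
[592.54078704 184.53024178  59.21230167]
xyz [ 15.509 -15.427   2.085] r [-1.000e-02 -1.000e-02 -1.773e+01]
```

Request:
play_rows:
  targets:
    - {"x": 15.5,"y": -15.4,"rz": -17.7}
    - {"x": 15.5,"y": -15.4,"rz": -17.7}
    - {"x": 15.5,"y": -15.4,"rz": -17.7}
    - {"x": 15.5,"y": -15.4,"rz": -17.7}
    - {"x": 15.5,"y": -15.4,"rz": -17.7}
    - {"x": 15.5,"y": -15.4,"rz": -17.7}
    - {"x": 15.5,"y": -15.4,"rz": -17.7}
    - {"x": 15.5,"y": -15.4,"rz": -17.7}
    - {"x": 15.5,"y": -15.4,"rz": -17.7}
    - {"x": 15.5,"y": -15.4,"rz": -17.7}
  gripper: 60

```text
validation failed for argument at $.ta...
```

```bash
cat > go.py <<'E'
import sys
from h import *
p=np.load('panel.npy')
E
python3 - <<'E'
from h import *
rel([592.5,184.5,190],down(np.load('panel.npy')[2]+np.pi/2)); print(sense()['tool_pos'])
E
```

```text
xyz [ 15.508 -15.428   1.46 ] r [-1.000e-02 -1.000e-02 -1.773e+01]
[ 162.20586299 -577.45643771  247.40539699]
```

Request:
play_rows:
  targets:
    - {"x": 1,"y": -1,"z": 0,"rx": 0,"ry": 0,"rz": -1.2}
    - {"x": 2,"y": -2,"z": 0,"rx": 0,"ry": 0,"rz": -2.4}
  gripper: 60

```text
clock: 0.32
tool_pos: [202.4, -504.9, 245.7]
tool_rot: [-0.002, 0.971, 0.24, -0.0]
wrist_force: [1.6, 0.7, 0.1]
grip_width: 64.0
grip_force: 0.0
```

Request:
play_rows:
  targets:
    - {"x": 13.5,"y": -13.4,"z": 0,"rx": 0,"ry": 0,"rz": -15.3}

```text
clock: 0.4
tool_pos: [216.4, -464.2, 246.7]
tool_rot: [-0.001, 0.953, 0.302, 0.0]
wrist_force: [2.0, 0.2, 0.4]
grip_width: 52.2
grip_force: 0.0
```

```bash
python3 - <<'E'
from h import *
rel([592.5,184.5,190],down(np.load('panel.npy')[2]+np.pi/2)); print(sense()['tool_pos'])
E
```

```text
xyz [17.016 -7.858  1.456] r [-1.000e-02 -3.000e-02 -1.385e+01]
[ 216.3930332  -464.1684511   246.71054413]
```

Request:
play_rows:
  targets:
    - {"x": 17,"y": -7.9,"z": 0.2,"rx": 0,"ry": 0,"rz": -13.8}
    - {"x": 17,"y": -7.9,"z": 0.2,"rx": 0,"ry": 0,"rz": -13.8}
    - {"x": 17,"y": -7.9,"z": 0.2,"rx": 0,"ry": 0,"rz": -13.8}
    - {"x": 17,"y": -7.9,"z": 0.2,"rx": 0,"ry": 0,"rz": -13.8}
    - {"x": 17,"y": -7.9,"z": 0.2,"rx": 0,"ry": 0,"rz": -13.8}
    - {"x": 17,"y": -7.9,"z": 0.2,"rx": 0,"ry": 0,"rz": -13.8}
    - {"x": 17,"y": -7.9,"z": 0.2,"rx": 0,"ry": 0,"rz": -13.8}
    - {"x": 17,"y": -7.9,"z": 0.2,"rx": 0,"ry": 0,"rz": -13.8}
    - {"x": 17,"y": -7.9,"z": 0.2,"rx": 0,"ry": 0,"rz": -13.8}
    - {"x": 17,"y": -7.9,"z": 0.2,"rx": 0,"ry": 0,"rz": -13.8}

```text
clock: 1.23
tool_pos: [425.7, -103.2, 243.8]
tool_rot: [0.0, 0.614, 0.789, 0.0]
wrist_force: [0.4, -0.4, 0.1]
grip_width: 51.2
grip_force: 0.0
```

```bash
python3 - <<'E'
from h import *
rel([592.5,184.5,165],down(np.load('panel.npy')[2]+np.pi/2)); print(sense()['tool_pos'])
E
```

```text
xyz [5.949 5.806 1.971] r [ 0.    0.   -0.03]
[ 425.74761939 -103.18718271  243.80806586]
```

Request:
play_rows:
  targets:
    - {"x": 5.95,"y": 5.8,"z": 0,"rx": 0,"ry": 0,"rz": 0}
    - {"x": 5.95,"y": 5.8,"z": 0,"rx": 0,"ry": 0,"rz": 0}
    - {"x": 5.95,"y": 5.8,"z": 0,"rx": 0,"ry": 0,"rz": 0}
    - {"x": 5.95,"y": 5.8,"z": 0,"rx": 0,"ry": 0,"rz": 0}
    - {"x": 5.95,"y": 5.8,"z": 0,"rx": 0,"ry": 0,"rz": 0}
    - {"x": 5.95,"y": 5.8,"z": 1.5,"rx": 0,"ry": 0,"rz": 0}
    - {"x": 5.95,"y": 5.8,"z": 1.9,"rx": 0,"ry": 0,"rz": 0}
    - {"x": 5.95,"y": 5.8,"z": 1.9,"rx": 0,"ry": 0,"rz": 0}
    - {"x": 5.95,"y": 5.8,"z": 1.9,"rx": 0,"ry": 0,"rz": 0}
    - {"x": 5.95,"y": 5.8,"z": 1.9,"rx": 0,"ry": 0,"rz": 0}

```text
clock: 2.07
tool_pos: [592.6, 184.3, 161.8]
tool_rot: [-0.003, 0.615, 0.788, -0.003]
wrist_force: [0.1, -0.4, -1.3]
grip_width: 51.7
grip_force: 0.0
```

```bash
python3 - <<'E'
from h import *
im,W=shot('wrist','w1.png'); p=np.load('panel.npy'); M=panel(p)
for X in [(100,80,7),(100,173,7),(100,138,7)]:
  u=proj('wrist',W,(M@np.r_[X,1])[:3]); print(u); cv2.circle(im,(int(u[0]),int(u[1])),3,(0,0,255),1)
cv2.imwrite('pics/v5.png',im)
rel([592.5,184.5,57],down(p[2]+np.pi/2)); print(sense()['tool_pos'])
E
```

```text
[254.68865771 269.33253969]
[254.10663065 156.00689876]
[254.34220512 201.72020703]
xyz [0.048 0.024 2.683] r [-0.07 -0.   -0.07]
[592.66906353 182.56738113 164.30394298]
```

View pics/v5.png

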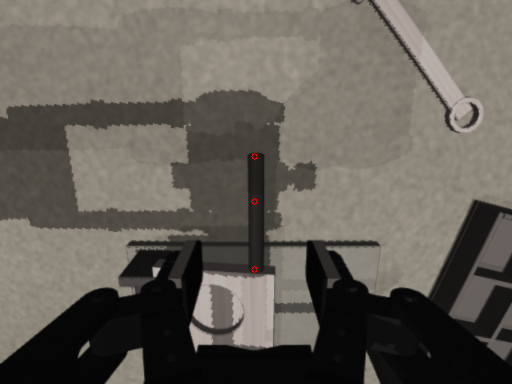

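The wrist view shows the bar at column 256, rows 155–270, and the projected points land on it. I'll descend and grip.

Request:
play_rows:
  targets:
    - {"x": 0.03,"y": 0,"z": 0.9,"rx": 0,"ry": 0,"rz": 0}
    - {"x": 0.03,"y": 0,"z": 1.8,"rx": 0,"ry": 0,"rz": 0}
    - {"x": 0.03,"y": 0,"z": 2.4,"rx": 0,"ry": 0,"rz": 0}
    - {"x": 0.03,"y": 0,"z": 2.67,"rx": 0,"ry": 0,"rz": 0}
    - {"x": 0.03,"y": 0,"z": 2.67,"rx": 0,"ry": 0,"rz": 0}

```text
clock: 2.53
tool_pos: [591.8, 181.1, 58.7]
tool_rot: [-0.001, 0.617, 0.787, -0.002]
wrist_force: [-0.8, 0.8, 0.2]
grip_width: 51.4
grip_force: 0.0
```

Request:
play_rows:
  targets:
    - {"x": 0,"y": 0,"z": 0,"rx": 0,"ry": 0,"rz": 0}
    - {"x": 0,"y": 0,"z": 0,"rx": 0,"ry": 0,"rz": 0}
    - {"x": 0,"y": 0,"z": 0,"rx": 0,"ry": 0,"rz": 0}
    - {"x": 0,"y": 0,"z": 0,"rx": 0,"ry": 0,"rz": 0}
    - {"x": 0,"y": 0,"z": 0,"rx": 0,"ry": 0,"rz": 0}
    - {"x": 0,"y": 0,"z": 0,"rx": 0,"ry": 0,"rz": 0}
    - {"x": 0,"y": 0,"z": 0,"rx": 0,"ry": 0,"rz": 0}
    - {"x": 0,"y": 0,"z": 0,"rx": 0,"ry": 0,"rz": 0}
  gripper: 0

```text
clock: 3.2
tool_pos: [594.0, 182.7, 62.0]
tool_rot: [0.001, 0.617, 0.787, 0.001]
wrist_force: [1.5, -0.7, 3.4]
grip_width: 10.0
grip_force: 58.7
```

```bash
cat > arc.py <<'E'
from h import *
import sys
# arc of tool about hinge axis: tool rigid with the plate; rows for target angle steps (deg, increments from now)
p=np.load('panel.npy'); M=T(); A=panel([p[0],p[1],p[2],0])
for d in map(float,sys.argv[1:]):
    D=A@np.block([[R.from_euler('y',-d,degrees=True).as_matrix(),np.zeros((3,1))],[np.zeros((1,3)),1]])@np.linalg.inv(A)
    N=D@M; rel(N[:3,3],N[:3,:3],M)
g=np.linalg.inv(A)@M[:,3]; print('TCP in hinge frame',g, 'bar angle', np.degrees(np.arctan2(g[2]+2,g[0])-np.arctan2(7,100)),sense()['wrist_force'])
E
python3 arc.py 6 12 18 24 30 33 36
```

```text
xyz [-0.001 -0.058 -0.26 ] r [-1.2   0.01  0.  ]
xyz [-0.001 -0.142 -0.512] r [-2.4   0.02  0.  ]
xyz [-0.002 -0.252 -0.754] r [-3.6   0.03  0.  ]
xyz [-0.003 -0.387 -0.983] r [-4.8   0.04  0.  ]
xyz [-0.005 -0.546 -1.196] r [-6.    0.05  0.  ]
xyz [-0.005 -0.633 -1.297] r [-6.6   0.06  0.  ]
xyz [-0.006 -0.725 -1.392] r [-7.2   0.06  0.  ]
TCP in hinge frame [100.17830353 135.89397415  17.00662944   1.        ] bar angle 6.738752087125631 [ 1.54472163 -0.69182985  3.3997794 ]
```

Request:
play_rows:
  targets:
    - {"x": 0,"y": -0.026,"z": -0.131,"rx": -0.6,"ry": 0,"rz": 0}
    - {"x": 0,"y": -0.058,"z": -0.26,"rx": -1.2,"ry": 0,"rz": 0}
    - {"x": 0,"y": -0.097,"z": -0.387,"rx": -1.8,"ry": 0,"rz": 0}
    - {"x": 0,"y": -0.142,"z": -0.512,"rx": -2.4,"ry": 0,"rz": 0}
    - {"x": 0,"y": -0.194,"z": -0.635,"rx": -3.0,"ry": 0,"rz": 0}
    - {"x": 0,"y": -0.252,"z": -0.754,"rx": -3.6,"ry": 0,"rz": 0}
    - {"x": 0,"y": -0.317,"z": -0.87,"rx": -4.2,"ry": 0,"rz": 0}
    - {"x": 0,"y": -0.387,"z": -0.983,"rx": -4.8,"ry": 0,"rz": 0}
    - {"x": 0,"y": -0.387,"z": -0.983,"rx": -4.8,"ry": 0,"rz": 0}
    - {"x": 0,"y": -0.387,"z": -0.983,"rx": -4.8,"ry": 0,"rz": 0}

```text
clock: 4.03
tool_pos: [578.7, 179.1, 100.2]
tool_rot: [0.129, 0.603, 0.77, 0.165]
wrist_force: [9.4, 2.4, -4.6]
grip_width: 9.7
grip_force: 58.7
```

```bash
python3 arc.py 6 8 10 12; python3 - <<'E'
from h import *
s,Q=shot('side','s1.png')
o=cv2.resize(s[110:260,130:330],(800,600),interpolation=cv2.INTER_CUBIC); cv2.imwrite('pics/v6.png',o)
E
```

```text
xyz [-0.001 -0.055 -0.258] r [-1.2   0.01  0.  ]
xyz [-0.002 -0.079 -0.343] r [-1.6   0.01  0.01]
xyz [-0.002 -0.106 -0.427] r [-2.    0.02  0.01]
xyz [-0.003 -0.136 -0.509] r [-2.4   0.02  0.01]
TCP in hinge frame [ 84.43601574 136.18558782  55.20802711   1.        ] bar angle 30.114688610517614 [ 9.41831013  2.41993658 -4.59473698]
```

View pics/v6.png

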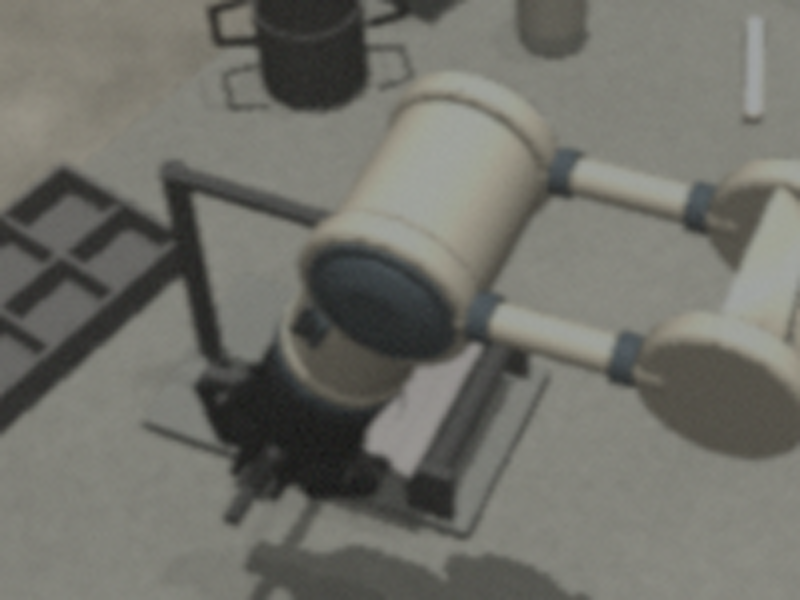

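The side view shows the bar held and the plate part-raised, though the arm hides most of it. I'll raise it about 11° more and let go.

Request:
play_rows:
  targets:
    - {"x": 0,"y": -0.025,"z": -0.13,"rx": -0.6,"ry": 0,"rz": 0}
    - {"x": 0,"y": -0.055,"z": -0.258,"rx": -1.2,"ry": 0,"rz": 0}
    - {"x": 0,"y": -0.092,"z": -0.385,"rx": -1.8,"ry": 0,"rz": 0}
    - {"x": 0,"y": -0.12,"z": -0.468,"rx": -2.2,"ry": 0,"rz": 0}
    - {"x": 0,"y": -0.12,"z": -0.468,"rx": -2.2,"ry": 0,"rz": 0}
    - {"x": 0,"y": -0.12,"z": -0.468,"rx": -2.2,"ry": 0,"rz": 0}

```text
clock: 4.58
tool_pos: [566.9, 176.1, 115.4]
tool_rot: [0.186, 0.588, 0.751, 0.238]
wrist_force: [8.7, 1.8, -3.7]
grip_width: 9.6
grip_force: 58.9
```

```bash
python3 arc.py -4
```

```text
xyz [0.001 0.022 0.175] r [ 0.8  -0.01 -0.  ]
TCP in hinge frame [ 72.25203987 136.15768554  70.37765301   1.        ] bar angle 41.04558932355081 [ 8.67284732  1.84434337 -3.69441669]
```

Request:
play_rows:
  targets:
    - {"x": 0,"y": 0,"z": 0,"rx": 0,"ry": 0,"rz": 0}
    - {"x": 0,"y": 0,"z": 0,"rx": 0,"ry": 0,"rz": 0}
    - {"x": 0,"y": 0,"z": 0,"rx": 0,"ry": 0,"rz": 0}
    - {"x": 0,"y": 0,"z": 0,"rx": 0,"ry": 0,"rz": 0}
    - {"x": 0,"y": 0,"z": 0,"rx": 0,"ry": 0,"rz": 0}
  gripper: 60

```text
clock: 5.0
tool_pos: [566.5, 175.9, 115.3]
tool_rot: [0.185, 0.588, 0.751, 0.237]
wrist_force: [0.2, -1.0, -0.2]
grip_width: 51.4
grip_force: 0.0
```

Request:
play_rows:
  targets:
    - {"x": 0,"y": 0,"z": -0.6,"rx": 0,"ry": 0,"rz": 0}
    - {"x": 0,"y": 0,"z": -1.5,"rx": 0,"ry": 0,"rz": 0}
    - {"x": 0,"y": 0,"z": -2.5,"rx": 0,"ry": 0,"rz": 0}
    - {"x": 0,"y": 0,"z": -2.5,"rx": 0,"ry": 0,"rz": 0}
    - {"x": 0,"y": 0,"z": -2.5,"rx": 0,"ry": 0,"rz": 0}

```text
clock: 5.42
tool_pos: [511.5, 162.4, 202.0]
tool_rot: [0.188, 0.587, 0.75, 0.239]
wrist_force: [0.1, 0.4, -1.0]
grip_width: 51.2
grip_force: 0.0
```

```bash
python3 - <<'E'
from h import *
np.set_printoptions(precision=1,suppress=True)
w,W=shot('wrist','w2.png'); s,Q=shot('side','s2.png'); a,P=shot('top','t2.png')
p=np.load('panel.npy').copy(); rows=[]
o=np.zeros((600,800,3),np.uint8)
for n,C in(('wrist',W),('side',Q)):
  for th in(31,35,39):
    p[3]=np.radians(th); M=panel(p)
    print(n,th,*[proj(n,C,(M@np.r_[X,1])[:3]) for X in[(115,80,14),(115,80,0),(15,80,14),(100,173,7),(115,-134,10),(75,-134,10)]])
o[:384,:512]=w
o[:300,512:800]=cv2.resize(a[130:205,190:262],(288,300),interpolation=cv2.INTER_CUBIC)
o[384:600,:400]=cv2.resize(s[140:248,130:330],(400,216),interpolation=cv2.INTER_CUBIC)
cv2.imwrite('pics/v7.png',o)
print(sense()['tool_pos'])
E
```

```text
wrist 31 [269.1 260.2] [267.1 252.6] [149.5 265.3] [249.6 150. ] [266.9 431.3] [230.3 434.2]
wrist 35 [268.8 265.1] [267.9 256.9] [148. 266.] [249.3 151.5] [266.8 438.6] [229.5 439. ]
wrist 39 [267.7 270.1] [268.  261.5] [146.4 266.6] [248.2 153. ] [266.2 446.1] [228.4 443.9]
side 31 [201.6 207. ] [199.6 209. ] [232.8 228.7] [188.4 239.2] [235.  152.2] [246.2 160.4]
side 35 [203.2 206.2] [200.8 207.9] [233.3 228.8] [189.7 238.5] [236.5 151.1] [247.2 159.8]
side 39 [204.9 205.4] [202.2 207. ] [233.8 228.9] [191.1 237.9] [238.1 150.2] [248.4 159.3]
[510.7 162.1 195.9]
```

View pics/v7.png

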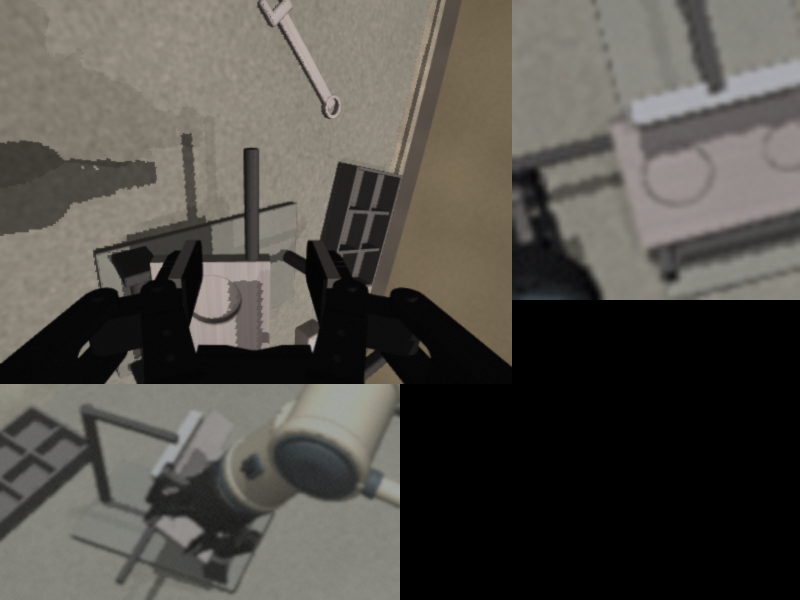

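The wrist view shows the plate raised and free of the fingers. None of these views resolves the angle well, so I'll take an edge-on wrist look from the bar side.

```bash
cat >> h.py <<'E'
def hf(): # hinge frame, horizontal
    p=np.load('panel.npy'); M=panel([p[0],p[1],p[2],0]); M[2,3]=0; return M
E
python3 - <<'E'
from h import *
A=hf(); a=np.radians(40); s,c=np.sin(a),np.cos(a)
Rm=A[:3,:3]@np.array([[0,1,0],[c,0,-s],[-s,0,-c]])
rel((A@[53,124,216,1])[:3],Rm); print(np.linalg.inv(A)@T()[:,3])
E
```

```text
xyz [-0.307  1.083  0.14 ] r [ 6.65 -7.72 -2.53]
[ 14.37229021 136.60424797 195.85251951   1.        ]
```

Request:
play_rows:
  targets:
    - {"x": -0.1,"y": 0.2,"z": -0.4,"rx": 0.9,"ry": -1.0,"rz": -0.3}
    - {"x": -0.3,"y": 1.08,"z": 0.14,"rx": 6.65,"ry": -7.7,"rz": -2.5}
    - {"x": -0.3,"y": 1.08,"z": 0.14,"rx": 6.65,"ry": -7.7,"rz": -2.5}
    - {"x": -0.3,"y": 1.08,"z": 0.14,"rx": 6.65,"ry": -7.7,"rz": -2.5}
    - {"x": -0.3,"y": 1.08,"z": 0.14,"rx": 6.65,"ry": -7.7,"rz": -2.5}
    - {"x": -0.3,"y": 1.08,"z": 0.14,"rx": 6.65,"ry": -7.7,"rz": -2.5}
    - {"x": -0.3,"y": 1.08,"z": 0.14,"rx": 6.65,"ry": -7.7,"rz": -2.5}
    - {"x": -0.3,"y": 1.08,"z": 0.14,"rx": 6.65,"ry": -7.7,"rz": -2.5}
    - {"x": -0.3,"y": 1.08,"z": 0.14,"rx": 6.65,"ry": -7.7,"rz": -2.5}
    - {"x": -0.3,"y": 1.08,"z": 0.14,"rx": 6.65,"ry": -7.7,"rz": -2.5}

```text
clock: 6.4
tool_pos: [551.4, 160.4, 213.9]
tool_rot: [0.269, 0.576, 0.743, -0.21]
wrist_force: [-1.5, 0.1, -0.0]
grip_width: 51.4
grip_force: 0.0
```

Request:
play_rows:
  targets:
    - {"x": 0,"y": 0,"z": 0,"rx": 0,"ry": 0,"rz": 0}
    - {"x": 0,"y": 0,"z": 0,"rx": 0,"ry": 0,"rz": 0}
    - {"x": 0,"y": 0,"z": 0,"rx": 0,"ry": 0,"rz": 0}
  gripper: 0

```text
clock: 6.65
tool_pos: [551.2, 159.1, 218.8]
tool_rot: [0.27, 0.578, 0.741, -0.207]
wrist_force: [0.0, -0.1, 0.4]
grip_width: 15.7
grip_force: 0.0
```

```bash
python3 - <<'E'
from h import *
np.set_printoptions(precision=1,suppress=True)
A=hf(); print(np.linalg.inv(A)@T()[:,3])
w,W=shot('wrist','w3.png')
p=np.load('panel.npy').copy()
for th in(31,35,39):
    p[3]=np.radians(th); M=panel(p)
    print(th,*[proj('wrist',W,(M@np.r_[X,1])[:3]) for X in[(115,80,14),(115,80,0),(15,80,14),(15,80,0),(100,173,7)]])
cv2.imwrite('pics/v8.png',cv2.resize(w,(800,600),interpolation=cv2.INTER_CUBIC))
E
```

```text
[ 52.9 123.6 218.8   1. ]
31 [304.2 159.4] [312.1 147.3] [196.1 112.6] [205.8 103. ] [306.7  27.1]
35 [298.  165.9] [307.3 154. ] [194.4 112.9] [205.  103.7] [299.8  32.6]
39 [291.  172.3] [301.7 160.6] [192.6 113.2] [204.2 104.3] [291.7  38.2]
```

View pics/v8.png

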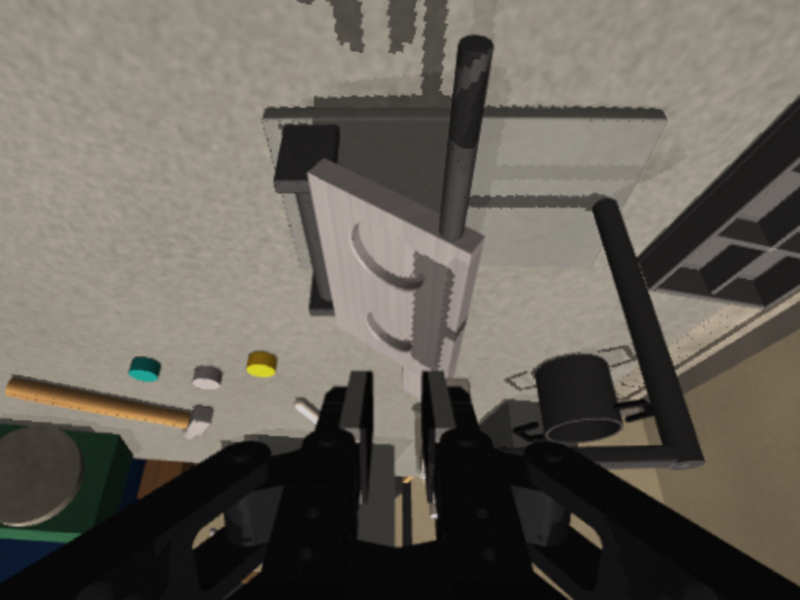

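The edge-on view, after scaling down, puts the face corners at (198,113) and (298,165) and the bar tip at (304,27). The slopes give about 34.3–35.5°, so the plate stands at roughly 35°. The pockets are empty. Next is the tab, going round the lamp.

```bash
cat > tgt.py <<'E'
from h import *
import sys
# args: theta px py pz standoff : tip on plate point with tool square to plate; reports from the measured pose
def sq(th):
    s,c=np.sin(np.radians(th)),np.cos(np.radians(th)); return np.array([[0,c,s],[1,0,0],[0,s,-c]])
def tp(th,X,h):
    p=np.load('panel.npy').copy(); p[3]=np.radians(th); return (panel(p)@np.r_[X[0],X[1],X[2]+h,1])[:3]
E
python3 - <<'E'
from tgt import *
A=hf(); Rm=A[:3,:3]@sq(35); M=T(); W=M.copy()
d,w=rel((A@[-40,0,260,1])[:3],Rm,M)
W[:3,:3]=Rm; W[:3,3]=(A@[-40,0,260,1])[:3]
rel(tp(35,(95,-115,10),17+70),Rm,W)
E
```

```text
xyz [-3.045 -2.31   1.183] r [-6.66  7.72  2.38]
xyz [-2.875  0.111  2.552] r [0. 0. 0.]
```

Request:
play_rows:
  targets:
    - {"x": -0.2,"y": -1,"z": -0.3,"rx": -1,"ry": 1.1,"rz": 0.3}
    - {"x": -3.05,"y": -2.3,"z": 1.18,"rx": -6.65,"ry": 7.7,"rz": 2.4}
    - {"x": -3.05,"y": -2.3,"z": 1.18,"rx": -6.65,"ry": 7.7,"rz": 2.4}
    - {"x": -3.05,"y": -2.3,"z": 1.18,"rx": -6.65,"ry": 7.7,"rz": 2.4}
    - {"x": -3.05,"y": -2.3,"z": 1.18,"rx": -6.65,"ry": 7.7,"rz": 2.4}
    - {"x": -3.05,"y": -2.3,"z": 1.18,"rx": -6.65,"ry": 7.7,"rz": 2.4}
    - {"x": -3.05,"y": -2.3,"z": 1.18,"rx": -6.65,"ry": 7.7,"rz": 2.4}
    - {"x": -3.05,"y": -2.3,"z": 1.18,"rx": -6.65,"ry": 7.7,"rz": 2.4}
    - {"x": -3.05,"y": -2.3,"z": 1.18,"rx": -6.65,"ry": 7.7,"rz": 2.4}
    - {"x": -3.05,"y": -2.3,"z": 1.18,"rx": -6.65,"ry": 7.7,"rz": 2.4}

```text
clock: 7.53
tool_pos: [491.9, 14.8, 259.7]
tool_rot: [0.186, 0.587, 0.752, 0.234]
wrist_force: [0.4, 0.6, 0.3]
grip_width: -0.1
grip_force: 0.0
```

Request:
play_rows:
  targets:
    - {"x": -0.9,"y": 0,"z": 0,"rx": 0,"ry": 0,"rz": 0}
    - {"x": -1.8,"y": 0,"z": 0,"rx": 0,"ry": 0,"rz": 0}
    - {"x": -2.87,"y": 0.1,"z": 0.6,"rx": 0,"ry": 0,"rz": 0}
    - {"x": -2.87,"y": 0.1,"z": 1.5,"rx": 0,"ry": 0,"rz": 0}
    - {"x": -2.87,"y": 0.1,"z": 2.0,"rx": 0,"ry": 0,"rz": 0}
    - {"x": -2.87,"y": 0.1,"z": 2.0,"rx": 0,"ry": 0,"rz": 0}
    - {"x": -2.87,"y": 0.1,"z": 2.0,"rx": 0,"ry": 0,"rz": 0}
    - {"x": -2.87,"y": 0.1,"z": 2.0,"rx": 0,"ry": 0,"rz": 0}

```text
clock: 8.2
tool_pos: [568.8, -81.0, 198.0]
tool_rot: [0.185, 0.584, 0.754, 0.235]
wrist_force: [0.3, 0.0, 0.2]
grip_width: 0.2
grip_force: 0.0
```

```bash
cat > tab.py <<'E'
from tgt import *
A=hf(); Rm=A[:3,:3]@sq(35); M=T(); np.set_printoptions(precision=2,suppress=True)
print('hinge frame',(np.linalg.inv(A)@M[:,3])[:3]); rel(tp(35,(95,-115,10),17),Rm,M)
tip=(np.linalg.inv(A)@(M@[0,0,17,1]))[:3]; s=sense()
# plate angle if the tip touched the tab top now
print('tip',tip,'angle if touching',np.degrees(np.arctan2(tip[2]-45,tip[0])-np.arctan2(10,np.sqrt(max(tip[0]**2+(tip[2]-45)**2-100,1)))),'F along tool z',s['wrist_force']@M[:3,2],s['wrist_force'])
E
python3 tab.py
```

```text
hinge frame [  10.4  -113.31  197.96]
xyz [-0.04 -0.03  2.31] r [-0.03  0.03  0.04]
tip [  20.12 -113.36  184.01] angle if touching 77.68198600563208 F along tool z -0.0031269959277596283 [0.34 0.05 0.24]
```

Request:
play_rows:
  targets:
    - {"x": -0.04,"y": -0.03,"z": 0.8,"rx": 0,"ry": 0,"rz": 0}
    - {"x": -0.04,"y": -0.03,"z": 1.6,"rx": 0,"ry": 0,"rz": 0}
    - {"x": -0.04,"y": -0.03,"z": 2.1,"rx": 0,"ry": 0,"rz": 0}
    - {"x": -0.04,"y": -0.03,"z": 2.2,"rx": 0,"ry": 0,"rz": 0}
    - {"x": -0.04,"y": -0.03,"z": 2.2,"rx": 0,"ry": 0,"rz": 0}
    - {"x": -0.04,"y": -0.03,"z": 2.2,"rx": 0,"ry": 0,"rz": 0}
    - {"x": -0.04,"y": -0.03,"z": 2.2,"rx": 0,"ry": 0,"rz": 0}
    - {"x": -0.04,"y": -0.03,"z": 2.2,"rx": 0,"ry": 0,"rz": 0}

```text
clock: 8.87
tool_pos: [617.1, -72.3, 126.2]
tool_rot: [0.186, 0.585, 0.753, 0.236]
wrist_force: [0.7, 0.0, 1.1]
grip_width: -0.2
grip_force: 0.0
```

```bash
python3 tab.py
```

```text
hinge frame [  59.29 -116.93  126.22]
xyz [ 0.05 -0.    0.14] r [0.   0.06 0.02]
tip [  69.04 -117.01  112.3 ] angle if touching 38.313826570206125 F along tool z -0.552558168750536 [0.66 0.01 1.13]
```

Now small steps towards contact.

Request:
play_rows:
  targets:
    - {"x": 0,"y": 0,"z": 0.05,"rx": 0,"ry": 0,"rz": 0}
    - {"x": 0,"y": 0,"z": 0.1,"rx": 0,"ry": 0,"rz": 0}
    - {"x": 0,"y": 0,"z": 0.1,"rx": 0,"ry": 0,"rz": 0}
    - {"x": 0,"y": 0,"z": 0.1,"rx": 0,"ry": 0,"rz": 0}

```text
clock: 9.2
tool_pos: [618.6, -71.4, 119.9]
tool_rot: [0.185, 0.585, 0.754, 0.235]
wrist_force: [-0.9, -0.6, -0.7]
grip_width: -0.3
grip_force: 0.0
```

```bash
python3 tab.py
```

```text
hinge frame [  61.08 -116.4   119.86]
xyz [ 0.04  0.05 -0.02] r [-0.04  0.03  0.  ]
tip [  70.78 -116.45  105.91] angle if touching 34.56459411055726 F along tool z -0.016763596913812708 [-0.92 -0.6  -0.7 ]
```

Request:
play_rows:
  targets:
    - {"x": 0,"y": 0,"z": 0.025,"rx": 0,"ry": 0,"rz": 0}
    - {"x": 0,"y": 0,"z": 0.025,"rx": 0,"ry": 0,"rz": 0}
    - {"x": 0,"y": 0,"z": 0.025,"rx": 0,"ry": 0,"rz": 0}

```text
clock: 9.45
tool_pos: [619.4, -71.2, 119.3]
tool_rot: [0.185, 0.585, 0.754, 0.236]
wrist_force: [-0.8, 0.2, 0.2]
grip_width: -0.2
grip_force: 0.3
```

```bash
python3 tab.py
```

```text
hinge frame [  61.82 -116.44  119.28]
xyz [ 0.04  0.04 -0.04] r [-0.03  0.03  0.  ]
tip [  71.53 -116.49  105.33] angle if touching 34.00856173341077 F along tool z -0.5683947804043986 [-0.79  0.18  0.19]
```

Request:
play_rows:
  targets:
    - {"x": 0,"y": 0,"z": 0.04,"rx": 0,"ry": 0,"rz": 0}
    - {"x": 0,"y": 0,"z": 0.04,"rx": 0,"ry": 0,"rz": 0}
    - {"x": 0,"y": 0,"z": 0.04,"rx": 0,"ry": 0,"rz": 0}

```text
clock: 9.7
tool_pos: [620.3, -71.0, 118.2]
tool_rot: [0.185, 0.585, 0.754, 0.236]
wrist_force: [-2.0, 0.1, 2.4]
grip_width: 0.0
grip_force: 1.3
```

```bash
python3 tab.py
```

```text
hinge frame [  62.79 -116.46  118.17]
xyz [ 0.04  0.04 -0.08] r [-0.03  0.04  0.01]
tip [  72.5  -116.51  104.22] angle if touching 33.11196858379249 F along tool z -3.0550832294697976 [-2.04  0.09  2.36]
```

Request:
play_rows:
  targets:
    - {"x": 0,"y": 0,"z": 0.03,"rx": 0,"ry": 0,"rz": 0}
    - {"x": 0,"y": 0,"z": 0.03,"rx": 0,"ry": 0,"rz": 0}
    - {"x": 0,"y": 0,"z": 0.03,"rx": 0,"ry": 0,"rz": 0}

```text
clock: 9.95
tool_pos: [621.0, -70.8, 117.3]
tool_rot: [0.185, 0.585, 0.754, 0.236]
wrist_force: [-2.7, 0.0, 4.1]
grip_width: 0.2
grip_force: 2.0
```

```bash
python3 tab.py
```

```text
hinge frame [  63.51 -116.47  117.29]
xyz [ 0.04  0.04 -0.1 ] r [-0.03  0.04  0.01]
tip [  73.22 -116.52  103.34] angle if touching 32.41537067720679 F along tool z -4.819048264377419 [-2.66  0.04  4.08]
```

The tab was held at about 3–4.8 N for 0.5 s, and contact began near 34.4°, which agrees with the camera. I'll release and go to the small disc.

```bash
python3 - <<'E'
from tgt import *
M=T(); W=M.copy(); W[:3,3]=(M@[0,0,-80,1])[:3]
rel([427.5,-306,130],down(np.radians(30)),W)
E
```

```text
xyz [-4.505 -4.863 -1.759] r [ 5.98 -4.48 14.38]
```

Request:
play_rows:
  targets:
    - {"x": 0,"y": 0,"z": -0.2,"rx": 0,"ry": 0,"rz": 0}
    - {"x": 0,"y": 0,"z": -0.8,"rx": 0,"ry": 0,"rz": 0}
    - {"x": 0,"y": 0,"z": -1.6,"rx": 0,"ry": 0,"rz": 0}
    - {"x": 0,"y": 0,"z": -2,"rx": 0,"ry": 0,"rz": 0}
    - {"x": 0,"y": 0,"z": -2,"rx": 0,"ry": 0,"rz": 0}

```text
clock: 10.37
tool_pos: [576.8, -82.8, 187.8]
tool_rot: [0.188, 0.585, 0.753, 0.236]
wrist_force: [-0.3, 0.2, 0.8]
grip_width: -0.1
grip_force: 0.0
```

Request:
play_rows:
  targets:
    - {"x": -4.5,"y": -4.85,"z": -1.75,"rx": 6,"ry": -4.5,"rz": 14.4}
    - {"x": -4.5,"y": -4.85,"z": -1.75,"rx": 6,"ry": -4.5,"rz": 14.4}
    - {"x": -4.5,"y": -4.85,"z": -1.75,"rx": 6,"ry": -4.5,"rz": 14.4}
    - {"x": -4.5,"y": -4.85,"z": -1.75,"rx": 6,"ry": -4.5,"rz": 14.4}
    - {"x": -4.5,"y": -4.85,"z": -1.75,"rx": 6,"ry": -4.5,"rz": 14.4}
    - {"x": -4.5,"y": -4.85,"z": -1.75,"rx": 6,"ry": -4.5,"rz": 14.4}
    - {"x": -4.5,"y": -4.85,"z": -1.75,"rx": 6,"ry": -4.5,"rz": 14.4}
    - {"x": -4.5,"y": -4.85,"z": -1.75,"rx": 6,"ry": -4.5,"rz": 14.4}
    - {"x": -4.5,"y": -4.85,"z": -1.75,"rx": 6,"ry": -4.5,"rz": 14.4}
    - {"x": -4.5,"y": -4.85,"z": -1.75,"rx": 6,"ry": -4.5,"rz": 14.4}
  gripper: 60

```text
clock: 11.2
tool_pos: [427.4, -305.8, 128.3]
tool_rot: [0.022, 0.945, 0.325, 0.027]
wrist_force: [-0.0, 0.7, 0.5]
grip_width: 50.9
grip_force: 0.0
```

```bash
python3 - <<'E'
from h import *
rel([427.5,-306,130],down(np.radians(30)))
E
```

```text
xyz [-0.001  0.008 -0.041] r [ 0.65 -0.48  1.6 ]
```

Request:
play_rows:
  targets:
    - {"x": 0,"y": 0,"z": 0,"rx": 0.65,"ry": -0.48,"rz": 1.6}
    - {"x": 0,"y": 0,"z": 0,"rx": 0.65,"ry": -0.48,"rz": 1.6}
    - {"x": 0,"y": 0,"z": 0,"rx": 0.65,"ry": -0.48,"rz": 1.6}
    - {"x": 0,"y": 0,"z": 0,"rx": 0.65,"ry": -0.48,"rz": 1.6}

```text
clock: 11.53
tool_pos: [428.0, -305.3, 128.3]
tool_rot: [0.0, 0.965, 0.263, 0.001]
wrist_force: [-0.4, -0.9, 0.2]
grip_width: 51.2
grip_force: 0.0
```

```bash
python3 - <<'E'
from h import *
np.set_printoptions(precision=1,suppress=True)
w,W=shot('wrist','w4.png'); print(T()[:3,3])
u=proj('wrist',W,[427.5,-306,18]); print('pred',u)
hsv=cv2.cvtColor(w,cv2.COLOR_BGR2HSV); x,y=int(u[0])-50,max(int(u[1])-50,0)
print(hsv[int(u[1]),int(u[0])])
g=cv2.GaussianBlur(cv2.cvtColor(w,cv2.COLOR_BGR2GRAY),(3,3),0)[y:y+100,x:x+100]
t=cv2.threshold(g,0,255,cv2.THRESH_OTSU); m=(t[1]>0).astype(np.uint8); print(t[0])
k,l,st,ce=cv2.connectedComponentsWithStats(m)
for i in range(1,k):
  if st[i,4]>100: print(st[i],ce[i]+[x,y],onz('wrist',W,*(ce[i]+[x,y]),18))
E
```

```text
[ 427.8 -305.3  128.6]
pred [254.4 200.3]
[ 11  27 105]
88.0
[  53    0   47   42 1202] [286.8 165.9] [ 463.6 -313.3   18. ]
[  29   31   40   38 1188] [252.7 199.6] [ 427.3 -304.5   18. ]
[ 83  56  17  44 468] [296.3 224.9] [ 426.7 -345.6   18. ]
```

Request:
play_rows:
  targets:
    - {"x": 0,"y": -0.015,"z": 0.9,"rx": 0,"ry": 0,"rz": 0}
    - {"x": 0,"y": -0.015,"z": 1.8,"rx": 0,"ry": 0,"rz": 0}
    - {"x": 0,"y": -0.015,"z": 2.3,"rx": 0,"ry": 0,"rz": 0}
    - {"x": 0,"y": -0.015,"z": 2.5,"rx": 0,"ry": 0,"rz": 0}
    - {"x": 0,"y": -0.015,"z": 2.56,"rx": 0,"ry": 0,"rz": 0}
    - {"x": 0,"y": -0.015,"z": 2.56,"rx": 0,"ry": 0,"rz": 0}
    - {"x": 0,"y": -0.015,"z": 2.56,"rx": 0,"ry": 0,"rz": 0}

```text
clock: 12.17
tool_pos: [428.8, -306.0, 29.4]
tool_rot: [0.003, 0.965, 0.262, 0.002]
wrist_force: [-0.5, 0.2, 0.8]
grip_width: 51.3
grip_force: 0.0
```

```bash
python3 -c "
from h import *
s=sense();print(s['tool_pos'],s['wrist_force'])"
```

```text
[ 428.81663367 -306.02594796   29.36774716] [-0.46456739  0.21892062  0.78089412]
```

Request:
play_rows:
  targets:
    - {"x": 0,"y": 0,"z": 0,"rx": 0,"ry": 0,"rz": 0}
    - {"x": 0,"y": 0,"z": 0,"rx": 0,"ry": 0,"rz": 0}
    - {"x": 0,"y": 0,"z": 0,"rx": 0,"ry": 0,"rz": 0}
    - {"x": 0,"y": 0,"z": 0,"rx": 0,"ry": 0,"rz": 0}
    - {"x": 0,"y": 0,"z": 0,"rx": 0,"ry": 0,"rz": 0}
    - {"x": 0,"y": 0,"z": 0,"rx": 0,"ry": 0,"rz": 0}
  gripper: 20

```text
clock: 12.67
tool_pos: [429.0, -306.1, 30.0]
tool_rot: [0.003, 0.965, 0.262, 0.003]
wrist_force: [-1.8, -0.1, 5.6]
grip_width: 30.4
grip_force: 58.8
```

Grip is a little shallow; I'll regrip 4 mm deeper.

Request:
play_rows:
  targets:
    - {"x": 0,"y": 0,"z": 0,"rx": 0,"ry": 0,"rz": 0}
    - {"x": 0,"y": 0,"z": 0,"rx": 0,"ry": 0,"rz": 0}
    - {"x": -0.03,"y": 0.01,"z": 0.1,"rx": 0,"ry": 0,"rz": 0}
    - {"x": -0.03,"y": 0.01,"z": 0.1,"rx": 0,"ry": 0,"rz": 0}
    - {"x": -0.03,"y": 0.01,"z": 0.1,"rx": 0,"ry": 0,"rz": 0}
    - {"x": -0.03,"y": 0.01,"z": 0.1,"rx": 0,"ry": 0,"rz": 0}
  gripper: 52

```text
clock: 13.17
tool_pos: [427.0, -306.1, 23.0]
tool_rot: [0.001, 0.965, 0.262, 0.001]
wrist_force: [-0.0, -0.2, 0.2]
grip_width: 44.5
grip_force: 0.0
```

Request:
play_rows:
  targets:
    - {"x": 0,"y": 0,"z": 0,"rx": 0,"ry": 0,"rz": 0}
    - {"x": 0,"y": 0,"z": 0,"rx": 0,"ry": 0,"rz": 0}
    - {"x": 0,"y": 0,"z": 0,"rx": 0,"ry": 0,"rz": 0}
    - {"x": 0,"y": 0,"z": 0,"rx": 0,"ry": 0,"rz": 0}
    - {"x": 0,"y": 0,"z": 0,"rx": 0,"ry": 0,"rz": 0}
    - {"x": 0,"y": 0,"z": 0,"rx": 0,"ry": 0,"rz": 0}
    - {"x": 0,"y": 0,"z": 0,"rx": 0,"ry": 0,"rz": 0}
  gripper: 20

```text
clock: 13.75
tool_pos: [427.3, -306.3, 23.7]
tool_rot: [0.001, 0.965, 0.262, 0.002]
wrist_force: [0.5, 1.0, 3.7]
grip_width: 31.5
grip_force: 59.7
```

```bash
python3 -c "
from h import *
s=sense();print(s['tool_pos'],s['wrist_force'],s['grip_width'])"
```

```text
[ 427.32552231 -306.33282603   23.65805369] [0.46926593 0.9591053  3.66078847] 31.476042083367588
```

```bash
cp tgt.py t2.py; python3 - <<'E'
from tgt import *
A=hf(); Rm=A[:3,:3]@sq(34.4); M=T(); W=M.copy(); W[2,3]+=100
t=tp(34.4,(65,-115,0),100); print(t); rel(t,Rm,W)
E
```

```text
[556.35932695 -85.88348265 164.23420505]
xyz [ 5.572 -3.121 -1.012] r [ -5.83   4.44 -14.32]
```

Request:
play_rows:
  targets:
    - {"x": 0,"y": 0,"z": -0.3,"rx": 0,"ry": 0,"rz": 0}
    - {"x": 0,"y": 0,"z": -1,"rx": 0,"ry": 0,"rz": 0}
    - {"x": 0,"y": 0,"z": -1.8,"rx": 0,"ry": 0,"rz": 0}
    - {"x": 0,"y": 0,"z": -2.5,"rx": 0,"ry": 0,"rz": 0}
    - {"x": 0,"y": 0,"z": -2.5,"rx": 0,"ry": 0,"rz": 0}

```text
clock: 14.17
tool_pos: [428.9, -307.8, 131.0]
tool_rot: [0.006, 0.965, 0.262, 0.005]
wrist_force: [0.4, -1.4, 0.1]
grip_width: 31.3
grip_force: 59.6
```

Request:
play_rows:
  targets:
    - {"x": 2,"y": -1.1,"z": -1.8,"rx": -2,"ry": 1.5,"rz": -4.9}
    - {"x": 2,"y": -1.1,"z": -1.8,"rx": -2,"ry": 1.5,"rz": -4.9}
    - {"x": 3,"y": -1.6,"z": -1.8,"rx": -3,"ry": 2.2,"rz": -7.3}
    - {"x": 4,"y": -2.2,"z": -1.8,"rx": -4,"ry": 3,"rz": -9.8}
    - {"x": 4.8,"y": -2.7,"z": -1.8,"rx": -5.83,"ry": 4.44,"rz": -14.3}
    - {"x": 5.2,"y": -2.9,"z": -1.5,"rx": -5.83,"ry": 4.44,"rz": -14.3}
    - {"x": 5.5,"y": -3.1,"z": -1.2,"rx": -5.83,"ry": 4.44,"rz": -14.3}
    - {"x": 5.5,"y": -3.1,"z": -1.2,"rx": -5.83,"ry": 4.44,"rz": -14.3}
    - {"x": 5.5,"y": -3.1,"z": -1.2,"rx": -5.83,"ry": 4.44,"rz": -14.3}
    - {"x": 5.5,"y": -3.1,"z": -1.2,"rx": -5.83,"ry": 4.44,"rz": -14.3}

```text
clock: 15.0
tool_pos: [553.4, -86.4, 170.7]
tool_rot: [0.165, 0.643, 0.717, 0.213]
wrist_force: [0.2, -0.1, -0.1]
grip_width: 31.2
grip_force: 59.8
```

```bash
python3 - <<'E'
from tgt import *
A=hf(); rel(tp(34.4,(65,-115,0),95),A[:3,:3]@sq(34.4)); print(T()[:3,3])
E
```

```text
xyz [ 0.003 -0.013  0.301] r [-0.63  0.45 -1.49]
[553.4175304  -86.3732665  170.69445285]
```

Request:
play_rows:
  targets:
    - {"x": 0,"y": 0,"z": 0,"rx": -0.63,"ry": 0.45,"rz": -1.49}
    - {"x": 0,"y": 0,"z": 0.3,"rx": -0.63,"ry": 0.45,"rz": -1.49}
    - {"x": 0,"y": 0,"z": 0.3,"rx": -0.63,"ry": 0.45,"rz": -1.49}
    - {"x": 0,"y": 0,"z": 0.3,"rx": -0.63,"ry": 0.45,"rz": -1.49}
    - {"x": 0,"y": 0,"z": 0.3,"rx": -0.63,"ry": 0.45,"rz": -1.49}

```text
clock: 15.42
tool_pos: [559.8, -86.6, 161.3]
tool_rot: [0.181, 0.589, 0.752, 0.233]
wrist_force: [-0.6, 0.8, -1.0]
grip_width: 30.7
grip_force: 59.8
```

```bash
python3 - <<'E'
from tgt import *
np.set_printoptions(precision=1,suppress=True)
w,W=shot('wrist','w5.png'); print(T()[:3,3])
p=np.load('panel.npy').copy(); p[3]=np.radians(34.4); M=panel(p)
N=dict(ps=(65,-42,14),pl=(65,42,14),nr=(15,-80,14),nl=(15,80,14),tabn=(75,-80,10),tf=(115,-134,10),tn=(75,-134,10))
for k,X in N.items(): print(k,proj('wrist',W,(M@np.r_[X,1])[:3]))
g=cv2.resize(w,(800,600),interpolation=cv2.INTER_CUBIC)
cv2.imwrite('pics/v9.png',g)
E
```

```text
[560.  -86.5 161.8]
ps [251.7  99.4]
pl [250.2 -52.3]
nr [177.2 159.7]
nl [ 158.7 -125.3]
tabn [267.2 157.7]
tf [321.9 231. ]
tn [266.9 231.5]
```

View pics/v9.png

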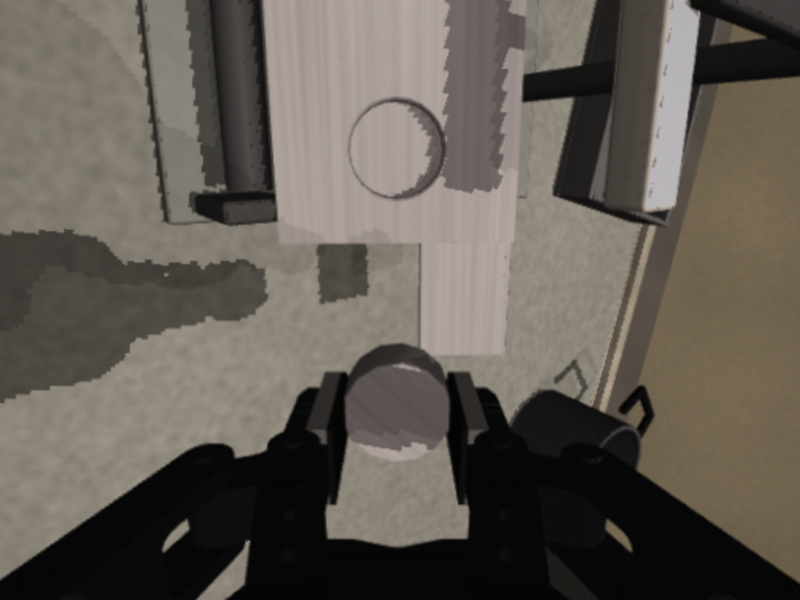

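The view shows the small pocket clearly (rim centre about (396,148) in 800 px, i.e. (253.4,94.7)). The disc is held flat between the pads, its top face centred about (398,415), i.e. (254.7,265.6). The tab and plate corners all sit about 4.5 px above prediction, so I'll work out the shift relative to the disc in the same picture.

```bash
python3 - <<'E'
from tgt import *
np.set_printoptions(precision=2,suppress=True)
M=T(); W=np.load('pics/w5.png.npy'); Mi=np.linalg.inv(M)
p=np.load('panel.npy').copy(); p[3]=np.radians(34.4); Pn=panel(p); n=Pn[:3,2]
def plane(u,q,n):
    o,r=ray('wrist',W,*u); return o+r*((q-o)@n)/(r@n)
D=plane((254.7,265.6),(M@[0,0,5.7,1])[:3],M[:3,2]); print('disc in tool',(Mi@np.r_[D,1])[:3], proj('wrist',W,(M@[0,0,5.7,1])[:3]))
C=plane((253.4,94.7),(Pn@[0,0,14,1])[:3],n); print('pocket in tool',(Mi@np.r_[C,1])[:3],'in plate',(np.linalg.inv(Pn)@np.r_[C,1])[:3])
for u in((179.2,155.5),(269.4,226.6),(321.9,226.6)): print((np.linalg.inv(Pn)@np.r_[plane(u,(Pn@[0,0,12,1])[:3],n),1])[:3])
A=hf(); rel(M[:3,3],A[:3,:3]@sq(34.4),M); print(camera_model('wrist')['mount'])
E
```

```text
disc in tool [ 0.63 -0.23  5.7 ] [255.19 266.79]
pocket in tool [77.65 -0.81 81.82] in plate [ 66.08 -39.14  14.  ]
[ 16.06 -77.54  12.  ]
[  76.7  -129.34   12.  ]
[ 114.35 -129.72   12.  ]
xyz [0. 0. 0.] r [-0.01  0.04 -0.09]
[[  -0.     -0.96   -0.29   74.5 ]
 [   1.     -0.      0.     -0.25]
 [  -0.     -0.29    0.96 -124.75]
 [   0.      0.      0.      1.  ]]
```

Request:
play_rows:
  targets:
    - {"x": 0.8,"y": 0,"z": 0,"rx": 0,"ry": 0,"rz": 0}
    - {"x": 1.6,"y": -0.01,"z": 0,"rx": 0,"ry": 0,"rz": 0}
    - {"x": 1.92,"y": -0.015,"z": 0.1,"rx": 0,"ry": 0,"rz": 0}
    - {"x": 1.92,"y": -0.015,"z": 0.5,"rx": 0,"ry": 0,"rz": 0}
    - {"x": 1.92,"y": -0.015,"z": 0.9,"rx": 0,"ry": 0,"rz": 0}
    - {"x": 1.92,"y": -0.015,"z": 1.1,"rx": 0,"ry": 0,"rz": 0}
    - {"x": 1.92,"y": -0.015,"z": 1.2,"rx": 0,"ry": 0,"rz": 0}
    - {"x": 1.92,"y": -0.015,"z": 1.2,"rx": 0,"ry": 0,"rz": 0}
    - {"x": 1.92,"y": -0.015,"z": 1.2,"rx": 0,"ry": 0,"rz": 0}

```text
clock: 16.22
tool_pos: [567.4, -5.8, 121.8]
tool_rot: [0.181, 0.589, 0.752, 0.233]
wrist_force: [0.6, -0.6, -1.6]
grip_width: 30.8
grip_force: 59.8
```

```bash
cat > rel5.py <<'E'
from tgt import *
np.set_printoptions(precision=2,suppress=True)
# pocket centre (world) from w5 picture: remembered in the file by first run
import os
C=np.load('C.npy'); M=T(); s=sense()
print('pocket face centre in tool',(np.linalg.inv(M)@np.r_[C,1])[:3],'want [0.63,-0.23] and z=15.7 when seated'); print('F tool',M[:3,:3].T@s['wrist_force'],s['grip_width'])
A=hf(); rel(M[:3,3],A[:3,:3]@sq(34.4),M)
E
python3 - <<'E'
from tgt import *
W=np.load('pics/w5.png.npy'); p=np.load('panel.npy').copy(); p[3]=np.radians(34.4); Pn=panel(p); n=Pn[:3,2]
o,r=ray('wrist',W,253.4,94.7); q=(Pn@[0,0,14,1])[:3]; np.save('C.npy',o+r*((q-o)@n)/(r@n))
E
python3 rel5.py
```

```text
pocket face centre in tool [ 1.16 -0.09 33.75] want [0.63,-0.23] and z=15.7 when seated
F tool [-0.72 -0.57  1.52] 30.81295107063875
xyz [0. 0. 0.] r [-0.01  0.04 -0.09]
```

Request:
play_rows:
  targets:
    - {"x": 0.01,"y": 0,"z": 0.1,"rx": 0,"ry": 0,"rz": 0}
    - {"x": 0.01,"y": 0,"z": 0.2,"rx": 0,"ry": 0,"rz": 0}
    - {"x": 0.01,"y": 0,"z": 0.25,"rx": 0,"ry": 0,"rz": 0}
    - {"x": 0.01,"y": 0,"z": 0.25,"rx": 0,"ry": 0,"rz": 0}
    - {"x": 0.01,"y": 0,"z": 0.25,"rx": 0,"ry": 0,"rz": 0}

```text
clock: 16.63
tool_pos: [572.5, -4.0, 112.8]
tool_rot: [0.181, 0.589, 0.752, 0.233]
wrist_force: [0.2, -0.1, 0.1]
grip_width: 30.9
grip_force: 59.8
```

```bash
python3 rel5.py
```

```text
pocket face centre in tool [ 0.62  0.44 23.27] want [0.63,-0.23] and z=15.7 when seated
F tool [-0.18  0.22  0.05] 30.932124142525726
xyz [0. 0. 0.] r [-0.01  0.04 -0.09]
```

Request:
play_rows:
  targets:
    - {"x": 0,"y": 0,"z": 0.06,"rx": 0,"ry": 0,"rz": 0}
    - {"x": 0,"y": 0,"z": 0.06,"rx": 0,"ry": 0,"rz": 0}
    - {"x": 0,"y": 0,"z": 0.06,"rx": 0,"ry": 0,"rz": 0}

```text
clock: 16.88
tool_pos: [573.9, -3.6, 111.0]
tool_rot: [0.181, 0.589, 0.752, 0.233]
wrist_force: [0.5, -0.2, -0.4]
grip_width: 31.2
grip_force: 59.8
```

```bash
python3 rel5.py
```

```text
pocket face centre in tool [ 0.56  0.32 20.92] want [0.63,-0.23] and z=15.7 when seated
F tool [-0.35  0.15  0.58] 31.235607958844717
xyz [0. 0. 0.] r [-0.01  0.04 -0.08]
```

No contact so far; I'll keep stepping towards the floor.

Request:
play_rows:
  targets:
    - {"x": 0,"y": 0,"z": 0.05,"rx": 0,"ry": 0,"rz": 0}
    - {"x": 0,"y": 0,"z": 0.05,"rx": 0,"ry": 0,"rz": 0}
    - {"x": 0,"y": 0,"z": 0.05,"rx": 0,"ry": 0,"rz": 0}

```text
clock: 17.13
tool_pos: [575.0, -3.3, 109.2]
tool_rot: [0.181, 0.589, 0.752, 0.233]
wrist_force: [1.0, -0.4, -0.5]
grip_width: 31.2
grip_force: 59.8
```

```bash
python3 rel5.py
```

```text
pocket face centre in tool [ 0.54  0.41 18.86] want [0.63,-0.23] and z=15.7 when seated
F tool [-0.65  0.43  0.92] 31.222468948024098
xyz [0. 0. 0.] r [-0.01  0.03 -0.08]
```

Request:
play_rows:
  targets:
    - {"x": 0,"y": 0,"z": 0.035,"rx": 0,"ry": 0,"rz": 0}
    - {"x": 0,"y": 0,"z": 0.035,"rx": 0,"ry": 0,"rz": 0}
    - {"x": 0,"y": 0,"z": 0.035,"rx": 0,"ry": 0,"rz": 0}

```text
clock: 17.38
tool_pos: [575.8, -3.1, 108.1]
tool_rot: [0.181, 0.589, 0.752, 0.233]
wrist_force: [-0.6, -0.3, 0.2]
grip_width: 31.0
grip_force: 59.8
```

```bash
python3 rel5.py
```

```text
pocket face centre in tool [ 0.55  0.35 17.49] want [0.63,-0.23] and z=15.7 when seated
F tool [-0.16 -0.42 -0.57] 30.98346383907523
xyz [0. 0. 0.] r [-0.01  0.03 -0.08]
```

Request:
play_rows:
  targets:
    - {"x": 0,"y": 0,"z": 0.03,"rx": 0,"ry": 0,"rz": 0}
    - {"x": 0,"y": 0,"z": 0.03,"rx": 0,"ry": 0,"rz": 0}
    - {"x": 0,"y": 0,"z": 0.03,"rx": 0,"ry": 0,"rz": 0}

```text
clock: 17.63
tool_pos: [576.4, -3.0, 107.2]
tool_rot: [0.181, 0.589, 0.752, 0.233]
wrist_force: [-0.7, 0.4, -0.7]
grip_width: 31.3
grip_force: 59.8
```

```bash
python3 rel5.py
```

```text
pocket face centre in tool [ 0.59  0.34 16.32] want [0.63,-0.23] and z=15.7 when seated
F tool [ 0.56 -0.84  0.22] 31.25855259846048
xyz [0. 0. 0.] r [-0.01  0.04 -0.08]
```

Request:
play_rows:
  targets:
    - {"x": 0,"y": 0,"z": 0.02,"rx": 0,"ry": 0,"rz": 0}
    - {"x": 0,"y": 0,"z": 0.02,"rx": 0,"ry": 0,"rz": 0}
    - {"x": 0,"y": 0,"z": 0.02,"rx": 0,"ry": 0,"rz": 0}

```text
clock: 17.88
tool_pos: [576.9, -2.9, 106.8]
tool_rot: [0.182, 0.589, 0.752, 0.233]
wrist_force: [-1.0, 0.4, -0.1]
grip_width: 31.3
grip_force: 60.7
```

```bash
python3 rel5.py
```

```text
pocket face centre in tool [ 0.64  0.09 15.74] want [0.63,-0.23] and z=15.7 when seated
F tool [ 0.59 -0.74 -0.4 ] 31.27223700339806
xyz [0. 0. 0.] r [-0.01  0.04 -0.08]
```

Request:
play_rows:
  targets:
    - {"x": 0,"y": 0,"z": 0.02,"rx": 0,"ry": 0,"rz": 0}
    - {"x": 0,"y": 0,"z": 0.02,"rx": 0,"ry": 0,"rz": 0}
    - {"x": 0,"y": 0,"z": 0.02,"rx": 0,"ry": 0,"rz": 0}

```text
clock: 18.13
tool_pos: [577.4, -2.8, 106.4]
tool_rot: [0.182, 0.589, 0.752, 0.233]
wrist_force: [-2.5, 0.6, 3.1]
grip_width: 31.4
grip_force: 62.3
```

```bash
python3 rel5.py
```

```text
pocket face centre in tool [ 0.62 -0.07 15.1 ] want [0.63,-0.23] and z=15.7 when seated
F tool [ 1.14 -0.17 -3.82] 31.363306023565343
xyz [0. 0. 0.] r [-0.    0.04 -0.08]
```

Contact at the expected depth with about 3.8 N. I'll ease off, open modestly and withdraw straight.

Request:
play_rows:
  targets:
    - {"x": 0,"y": 0,"z": -0.025,"rx": 0,"ry": 0,"rz": 0}
    - {"x": 0,"y": 0,"z": -0.025,"rx": 0,"ry": 0,"rz": 0}

```text
clock: 18.3
tool_pos: [576.8, -2.9, 106.8]
tool_rot: [0.182, 0.589, 0.752, 0.233]
wrist_force: [-0.3, -1.1, -0.1]
grip_width: 31.2
grip_force: 60.7
```

Request:
play_rows:
  targets:
    - {"x": 0,"y": 0,"z": 0,"rx": 0,"ry": 0,"rz": 0}
    - {"x": 0,"y": 0,"z": 0,"rx": 0,"ry": 0,"rz": 0}
    - {"x": 0,"y": 0,"z": 0,"rx": 0,"ry": 0,"rz": 0}
    - {"x": 0,"y": 0,"z": 0,"rx": 0,"ry": 0,"rz": 0}
  gripper: 52

```text
clock: 18.63
tool_pos: [576.8, -2.9, 106.7]
tool_rot: [0.181, 0.589, 0.752, 0.233]
wrist_force: [-0.4, -0.3, 0.7]
grip_width: 44.4
grip_force: 0.0
```

```bash
python3 rel5.py
```

```text
pocket face centre in tool [ 0.61  0.25 15.74] want [0.63,-0.23] and z=15.7 when seated
F tool [-0.17  0.01 -0.89] 44.38876825048526
xyz [0. 0. 0.] r [-0.01  0.04 -0.08]
```

Request:
play_rows:
  targets:
    - {"x": 0,"y": 0,"z": -0.15,"rx": 0,"ry": 0,"rz": 0}
    - {"x": 0,"y": 0,"z": -0.5,"rx": 0,"ry": 0,"rz": 0}
    - {"x": 0,"y": 0,"z": -1.2,"rx": 0,"ry": 0,"rz": 0}
    - {"x": 0,"y": 0,"z": -2,"rx": 0,"ry": 0,"rz": 0}
    - {"x": 0,"y": 0,"z": -2,"rx": 0,"ry": 0,"rz": 0}
    - {"x": 0,"y": 0,"z": -2,"rx": 0,"ry": 0,"rz": 0}
    - {"x": 0,"y": 0,"z": -2,"rx": 0,"ry": 0,"rz": 0}

```text
clock: 19.22
tool_pos: [532.8, -14.0, 172.9]
tool_rot: [0.182, 0.589, 0.752, 0.233]
wrist_force: [0.1, 0.1, -0.6]
grip_width: 44.7
grip_force: 0.0
```

```bash
python3 - <<'E'
from tgt import *
np.set_printoptions(precision=1,suppress=True)
w,W=shot('wrist','w6.png'); cv2.imwrite('pics/v10.png',w)
p=np.load('panel.npy').copy()
for th in(32,34,36):
  p[3]=np.radians(th); M=panel(p)
  print(th,*[proj('wrist',W,(M@np.r_[X,1])[:3]) for X in((65,-39,24),(15,80,14),(115,80,14),(65,45,14))])
E
```

```text
32 [254.2 206.8] [174.3  28. ] [328.5  28. ] [252.6  83.9]
34 [253.1 207.8] [173.4  27.8] [329.4  26.7] [252.   83.8]
36 [251.9 208.9] [172.4  27.7] [330.   25.3] [251.2  83.6]
```

View pics/v10.png

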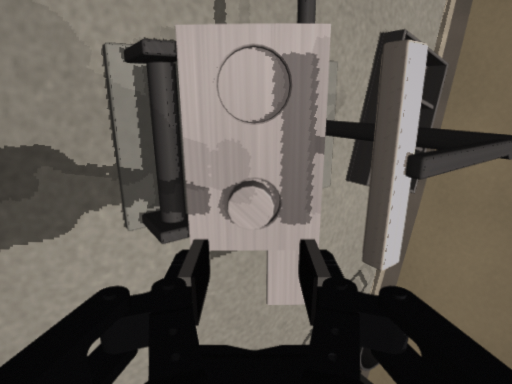

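The disc lies flat in the small pocket (about (254,205) in the wrist view), the large pocket is empty, and the fingers are clear. The camera slope, tab contact and seating depth all put the plate at about 34°, so I'm handing in.

```bash
python3 -c "
from rig import *
print(job_done())"
```

```text
the job is handed in; nothing more can be done
None
```

The job is handed in: the plate stood untouched at about 34–35°, the tab press held at 3–4.8 N, and the small disc lies flat in the small pocket. I measured the angle before placing the disc and did not re-measure it after. The hand-in call returned no verdict.

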